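Lock the grill topper down crosswise

TASK

Secure the stainless grill topper against the wind: press the four black corner knobs of its cradle fully down, each with a light touch and in crosswise order - first the square-headed knob, then the round one diagonally opposite it, then the other knob at the topper's handle end, and last the remaining one. The knobs stay down by themselves; only press them, do not lift or shift the topper, the shaker standing on it or anything around it.

Things in the scene. Friction and masses are not known exactly. Their poses are not given: they have to be found in the camera images.
- cradle: light grey resin cradle fixed to the table, 260 x 220 mm board 12 mm thick; origin at the centre of its underside on the table, z up; the topper's handle points along its +y. Any yaw. A knob stands on a boss 29 mm high at each corner, at x = +-105, y = +-70 mm
- topper: loose stainless perforated grill topper lying on the cradle between the knobs: shallow tray 160 (x) x 200 (y) x 22 mm, floor and walls 4 mm, 0.6 to 1.1 kg, rim 34 mm above the table, with a wire loop handle reaching 132 mm out from its centre along its +y, 42 mm above the table. Origin at the centre of its underside
- knob_square_top (a point): centre of the top of the black knob with the 38 mm square head, at cradle x = -105, y = -70 (the end away from the handle). Its top face is 55 mm above the table when fully up, 43 mm when fully down. 
- knob_opposite_top (a point): centre of the top of the round knob (28 mm head) diagonally across from the square one, at cradle x = +105, y = +70. Its top face is 55 mm above the table when fully up, 43 mm when fully down. 
- knob_handle_top (a point): centre of the top of the other round knob (28 mm) at the topper's handle end, at cradle x = -105, y = +70. Its top face is 55 mm above the table when fully up, 43 mm when fully down. 
- knob_last_top (a point): centre of the top of the remaining round knob (28 mm), at cradle x = +105, y = -70. Its top face is 55 mm above the table when fully up, 43 mm when fully down. 
- knob_square (a joint): how far this knob is pressed, m: 0 up, 0.012 at its hard stop. It starts at 0 to 0.002, needs about 4 N to move (friction) (15 N s/m of damping besides) and stays where it is left; a thin steel tongue 34 mm long on it, for show, points over the topper's rim and lands there when the knob is down
- knob_opposite (a joint): how far this knob is pressed, m: 0 up, 0.012 at its hard stop. It starts at 0 to 0.002, needs about 4 N to move (friction) (15 N s/m of damping besides) and stays where it is left; a thin steel tongue 34 mm long on it, for show, points over the topper's rim and lands there when the knob is down
- knob_handle (a joint): how far this knob is pressed, m: 0 up, 0.012 at its hard stop. It starts at 0 to 0.002, needs about 4 N to move (friction) (15 N s/m of damping besides) and stays where it is left; a thin steel tongue 34 mm long on it, for show, points over the topper's rim and lands there when the knob is down
- knob_last (a joint): how far this knob is pressed, m: 0 up, 0.012 at its hard stop. It starts at 0 to 0.002, needs about 4 N to move (friction) (15 N s/m of damping besides) and stays where it is left; a thin steel tongue 34 mm long on it, for show, points over the topper's rim and lands there when the knob is down
- shaker: loose glass shaker with an aluminium cap, 56 mm across, 88 mm tall, standing on the topper's floor near its middle (its top about 104 mm above the table); origin at the centre of its underside
- spoon: loose wooden spoon, 240 mm, lying on the table beside the cradle
- jar: loose small glass jar with cap, 60 mm across, 65 mm tall, standing beside the cradle across the cradle from the spoon; origin at the centre of its underside
- basket: loose blue plastic basket 170 x 220 x 90 mm on the robot's left; origin at the centre of its underside
- bowl: loose steel bowl, 110 mm across, 45 mm tall, near the robot on its left; origin at the centre of its underside
- tongs: loose long steel grill tongs, 350 mm, in the low tray on the robot's right
- scraper: loose steel scraper with a wooden handle, 240 mm, in the same tray
Things that resemble listed ones, but are neither listed nor needed, are in the scene too. Leave any pink look-alike of the shaker alone.

How it is judged:
On the way, in this order (a step that is already met when the one before it is completed fails the run):
1. the square-headed knob is pressed down (value of joint knob_square above 0.008 m), for 0.1 s.
2. the knob diagonally opposite is pressed down (value of joint knob_opposite above 0.008 m), for 0.1 s.
3. the other knob at the handle end is pressed down (value of joint knob_handle above 0.008 m), for 0.1 s.
4. the remaining knob is pressed down (value of joint knob_last above 0.008 m), for 0.1 s.
At the end, for the whole second after the job is handed in: All four knobs are down (more than 8 of their 12 mm) and at rest, the topper is within 15 mm of its start, the shaker stands upright within 20 mm of its start, and the spoon, jar, basket, bowl, tongs and scraper are within 25 mm of theirs (value of joint each of knob_square, knob_opposite, knob_handle, knob_last above 0.008 m and velocity of joint each of knob_square, knob_opposite, knob_handle, knob_last below 0.005 m/s and not (distance of topper from where it was at the start of the episode above 0.015 m) and not (distance of shaker from where it was at the start of the episode above 0.02 m) and angle between shaker's own z axis and vertical below 0.3 rad and not (distance of spoon from where it was at the start of the episode above 0.025 m) and not (distance of jar from where it was at the start of the episode above 0.025 m) and not (distance of basket from where it was at the start of the episode above 0.025 m) and not (distance of bowl from where it was at the start of the episode above 0.025 m) and not (distance of tongs from where it was at the start of the episode above 0.025 m) and not (distance of scraper from where it was at the start of the episode above 0.025 m)); the robot touches nothing.
It fails at once if a knob is pressed (over 4 mm) before the one ahead of it in the order is down (8 mm) ((value of joint knob_opposite above 0.004 m and value of joint knob_square below 0.008 m) or (value of joint knob_handle above 0.004 m and value of joint knob_opposite below 0.008 m) or (value of joint knob_last above 0.004 m and value of joint knob_handle below 0.008 m)).
It fails at once if more than 25 N on the cradle or its knobs (contact force between cradle and the fingers above 25 N or contact force between cradle and the arm above 25 N).
It fails at once if the topper is lifted, carried or shoved (15 mm) (distance of topper from where it was at the start of the episode above 0.015 m).
It fails at once if the shaker is moved 20 mm or tipped (distance of shaker from where it was at the start of the episode above 0.02 m or angle between shaker's own z axis and vertical above 0.3 rad).
It fails at once if another thing is lifted or moved 25 mm (distance of any of spoon, jar, basket, bowl, tongs, scraper from where it was at the start of the episode above 0.025 m).
It also fails if it takes over 51 s, if anything falls off the work surface, if the arm or the gripper's body presses on something with over 40 N, if the wrist force passes 120 N, or if a joint passes its speed limit or range.

ROBOT

A 6-joint arm with a two-finger parallel gripper is mounted at the origin on the work surface. World frame = base frame: x ahead of the robot, y to its left, z up, the work surface at z = 0. Lengths are in m, angles in rad, forces in N, time in s.
With the tool pointing down it reaches from about 0.35 to 0.775 m from the base axis. Payload 5.5 kg.
Tool frame: the origin (TCP) lies between the finger pads; the fingertips stand 8 mm ahead of it and the grasp point (between the pads) lies 11 mm behind it; z points along the fingers, y is the line along which they close (so a half turn about z gives the same grasp; the last joint's range is limited). The gripper opens to 85 mm and grips with 20 to 120 N. Pads are 22 mm wide; open, the fingers measure 114 mm over their backs; the gripper's body (76 mm by 85 mm) begins 54 mm behind the grasp point. The pads swing forward as they close: fully open they stand 13 mm farther back than shut.
Start: joints at [-0.14, 0.313, 0.046, 1.304, 0, 1.431], TCP at [0.575, -0, 0.239] pointing down, gripper open.
Joint ranges: [-2.76, 2.76], [-0.86, 1.69], [-1.03, 1.26], [-2.2, 2.34], [-1.47, 1.5], [-3.14, 3.14]. Speed limits (rad/s): [2.57, 2.57, 3.14, 3.14, 3.14, 3.14].

INTERFACE

Orientations are given as a unit quaternion [w, x, y, z].
In Python, from workcell import env gives the robot as it stands.
- The arm moves only by the tool move_arm, never from a script. Its argument "moves" is one flat list of numbers, 5 for each row, row after row: the shift along the world's x, y, z in m, then the turn about the world's z in rad, then the finger opening in m, from 0 to 0.0854. A call has 1 to 12 rows; each row is the pose to reach, as a shift and turn from the pose commanded when the call began; what a row does not reach only later rows make up. A row lasts 1/12 s, in which the tool goes at most 41.7 mm and 7.16 degrees, less where a joint would pass 70% of its speed; a pose out of reach is approached as far as the arm can. A call with a gripper value outside its range is refused whole. The fingers move at their own pace and stop on an object; "newtons" is the grip in N (left out, the last holds). Time passes only in rows, so rows that repeat a pose let the fingers close. It gives the time, the measured TCP pose, the force, the opening and the grip force at its end, in the units of the state.
- env.get_state(): the state, without advancing time (a new reading comes with each control period).
- env.read_camera(name): name is "scene" or "side" or "wrist"; returns a dict with "pixels" (400x640x3 uint8, red, green, blue), "camera_matrix" (3x3 intrinsics, pixels), "distortion" ([k1, k2, p1, p2, k3] as OpenCV has them; the pictures are not rectified), "rvec" (rotation vector, rad) and "tvec" (3), from world to camera coordinates, as OpenCV has them. Camera axes: x right, y down, z forward; pixel columns grow to the right and rows downward; lengths in m; the calibration is good to about 2 mm. A picture is of the moment at which its call begins. There is no depth.
- env.hand_in(): hands the job in; it is judged then, once.
The state is a dict: "clock": time; "joint_pos": joint angles; "qvel": joint speeds; "tau": joint torques, N m; "tcp_pos": TCP position; "orientation": TCP orientation; "wrist_force": force on the tool from outside, world axes, zero at the start; "ft_torque": the same for the moment, N m; "finger_gap": finger opening in m; "grip_force": force on a finger pad.
Only numpy, scipy, OpenCV 4.12 (cv2) and the standard library are available. Lean on these libraries where they do the work, as an engineer would, in place of code of your own. Each camera call takes 0.05 s, during which the arm holds its last target. There are 200 camera calls.

## Working session

There is one attempt and no reset: what is moved stays moved. The work goes in short steps, Python scripts to look and compute and a tool call to move; the robot and the scene stay as the last step left them, time stands still between calls to the robot, and variables do not carry over. Pictures are saved under pics/ and viewed, at most 10 in all, crops included, and the job is handed in when it is done.

Besides the shell and the picture viewer there is one more tool, called by a JSON object that holds its "method" and its "body", one argument or row to a line. move_arm: Moves the arm, as the interface text tells. Its arguments: {"type":"object","properties":{"moves":{"type":"array"},"newtons":{"type":"number"}},"required":["moves"]}

```bash
mkdir -p pics; cat > h.py <<'E'
import numpy as np, cv2
from workcell import env
def ray(c,uv,z):
    K=np.array(c["camera_matrix"],float);D=np.array(c["distortion"],float)
    n=cv2.undistortPoints(np.array(uv,float).reshape(-1,1,2),K,D).reshape(-1,2)
    R=cv2.Rodrigues(np.array(c["rvec"],float))[0];t=np.array(c["tvec"],float).reshape(3)
    d=np.c_[n,np.ones(len(n))]@R; o=-R.T@t
    s=(z-o[2])/d[:,2]
    return o+d*s[:,None]
def proj(c,P):
    return cv2.projectPoints(np.array(P,float).reshape(-1,1,3),np.array(c["rvec"],float),np.array(c["tvec"],float),np.array(c["camera_matrix"],float),np.array(c["distortion"],float))[0].reshape(-1,2)
def save(c,n): cv2.imwrite(n,cv2.cvtColor(c["pixels"],cv2.COLOR_RGB2BGR))
E
python3 - <<'E'
from h import *
import pickle
cs={n:env.read_camera(n) for n in("scene","side","wrist")}
pickle.dump(cs,open("c0.pkl","wb"))
for n,c in cs.items(): save(c,f"pics/{n}0.png")
print(env.get_state())
E
```

```text
{'clock': 0.15, 'joint_pos': array([-1.39587816e-01,  3.13878702e-01,  4.52448435e-02,  1.30361056e+00,
       -3.26493792e-05,  1.43122373e+00]), 'qvel': array([ 0.00076079, -0.00296481,  0.00081335,  0.00042786,  0.00190429,
        0.00013966]), 'tau': array([ 1.76330479e-03, -4.81067133e+01,  2.98815805e+01,  1.39078675e-02,
       -1.10673584e-04, -5.56924022e-05]), 'tcp_pos': array([5.74625344e-01, 4.03833545e-05, 2.38586809e-01]), 'orientation': array([-5.68402137e-04,  7.07111969e-01,  7.07101222e-01, -4.48804280e-04]), 'wrist_force': array([ 0.64246401, -0.34784691,  0.35438764]), 'ft_torque': array([-0.00716312, -0.0002104 ,  0.0066153 ]), 'grip_force': 0.0, 'finger_gap': 0.08553316236056814}
```

View pics/scene0.png

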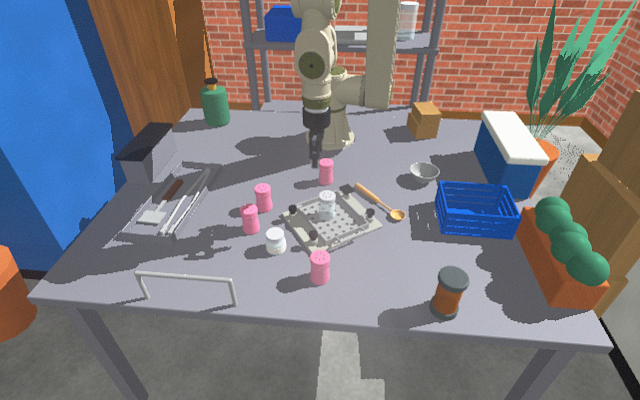

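View pics/side0.png

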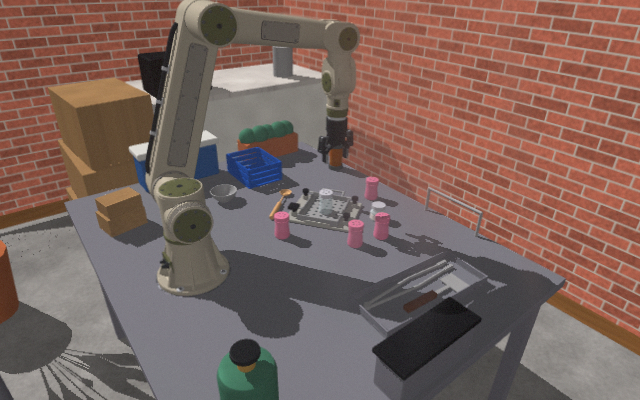

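View pics/wrist0.png

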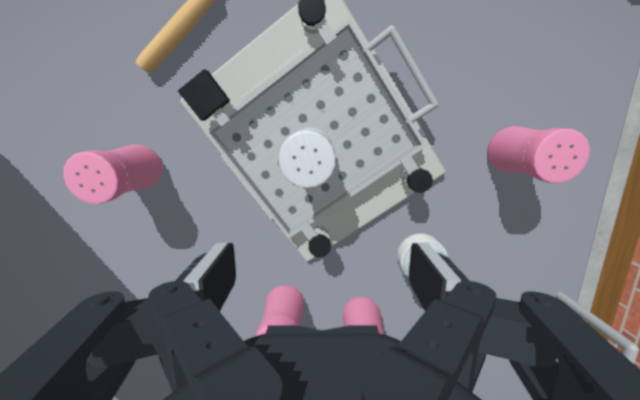

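The wrist view shows the square knob at (204,95), the handle-end knob at (312,10), the opposite knob at (419,180) and the last at (319,245), with the handle loop at (405,75). Pink shakers and the jar stand nearby, all lower than the gripper body will be when pressing.

```bash
python3 - <<'E'
from h import *
import pickle
cs=pickle.load(open("c0.pkl","rb"));c=cs["wrist"]
m=(c["pixels"].max(2)<60).astype(np.uint8); m[:, :]*=1
seeds={"sq":(204,95),"opp":(419,180),"han":(312,10),"last":(319,245)}
P={}
for k,(u,v) in seeds.items():
    w=np.zeros_like(m);w[max(0,v-32):v+33,u-32:u+33]=1
    n,l,s,ce=cv2.connectedComponentsWithStats(m*w)
    i=1+np.argmax(s[1:,4]);
    P[k]=ray(c,ce[i],.053)[0]; print(k,s[i],ce[i].round(1),P[k].round(4))
M=np.array([[-105,-70],[105,70],[-105,70],[105,-70]])/1e3
W=np.array([P[k][:2] for k in("sq","opp","han","last")])
def fit(M,W):
    a=M-M.mean(0);b=W-W.mean(0);U,S,V=np.linalg.svd(a.T@b);R=V.T@U.T
    return R,W.mean(0)-R@M.mean(0)
R,t=fit(M,W);Q=M@R.T+t
print("det",np.linalg.det(R),"yaw",np.degrees(np.arctan2(R[1,0],R[0,0])),t,"\n",Q.round(4),"\nres mm",((W-Q)*1e3).round(1))
for n in("scene","side","wrist"):
    im=cs[n]["pixels"].copy()
    p=proj(cs[n],np.c_[Q,np.full(4,.054)]);print(n,p.round(0).tolist())
    for i,q in enumerate(p): cv2.circle(im,tuple(int(x) for x in q),2,(255,0,0) if i else (0,255,0),-1)
    if n=="scene": a=im[150:280,230:430]
    if n=="side": b=im[160:290,240:440]
    if n=="wrist": w=im
cv2.imwrite("pics/ov.png",cv2.resize(np.hstack([a,b]),(800,260),interpolation=cv2.INTER_NEAREST)[...,::-1])
print(proj(c,[[*Q[i],.054] for i in range(4)]).round(0))
E
```

```text
sq [ 179   71   50   49 1328] [203.9  95. ] [0.4505 0.0918 0.053 ]
opp [407 170  25  23 410] [419.4 180.8] [0.6831 0.0008 0.053 ]
han [300   0  25  26 297] [314.  15.] [0.5658 0.1653 0.053 ]
last [310 235  20  22 336] [319.6 245.9] [ 0.5708 -0.0786  0.053 ]
det 1.0000000000000004 yaw -55.092281604312106 [0.56753891 0.04482915] 
 [[ 0.45    0.0909]
 [ 0.685  -0.0012]
 [ 0.5649  0.171 ]
 [ 0.5702 -0.0813]] 
res mm [[ 0.4  0.9]
 [-1.9  2. ]
 [ 1.  -5.7]
 [ 0.6  2.8]]
scene [[346.0, 188.0], [312.0, 233.0], [369.0, 211.0], [291.0, 207.0]]
side [[293.0, 205.0], [355.0, 197.0], [305.0, 189.0], [346.0, 214.0]]
wrist [[203.0, 96.0], [421.0, 183.0], [313.0, 8.0], [319.0, 248.0]]
[[203.  96.]
 [421. 183.]
 [313.   8.]
 [319. 248.]]
```

View pics/ov.png

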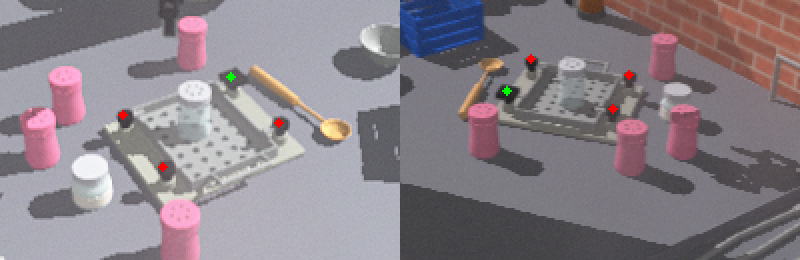

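The overlay marks sit on all four knob heads (square green). I'll shut the fingers and go over the square knob.

{"method": "move_arm", "body": {
  "moves": [-0.02, 0.015, 0, 0, 0, -0.045, 0.033, 0, 0, 0, -0.07, 0.051, 0, 0, 0, -0.095, 0.07, 0, 0, 0, -0.115, 0.085, 0, 0, 0, -0.1245, 0.0915, 0, 0, 0, -0.1245, 0.0915, -0.03, 0, 0, -0.1245, 0.0915, -0.06, 0, 0, -0.1245, 0.0915, -0.09, 0, 0, -0.1245, 0.0915, -0.115, 0, 0, -0.1245, 0.0915, -0.135, 0, 0, -0.1245, 0.0915, -0.135, 0, 0],
  "newtons": 20
}}

```text
clock: 1.15
tcp_pos: [0.4477, 0.0912, 0.1005]
orientation: [-0.002, 0.707, 0.707, -0.003]
wrist_force: [-0.6, -0.9, -1.1]
finger_gap: 0.0
grip_force: 0.0
```

```bash
python3 - <<'E'
from h import *
s=env.get_state();print(s["tcp_pos"],s["wrist_force"],s["finger_gap"],s["clock"])
cs=[env.read_camera(n)  for n in("side","scene","wrist")]
a=cs[0]["pixels"][130:260,220:420];b=cs[1]["pixels"][110:240,250:450];w=cs[2]["pixels"]
im=np.vstack([cv2.resize(np.hstack([a,b]),(800,260)),cv2.resize(w,(800,500))[:340]])
cv2.imwrite("pics/p1.png",im[...,::-1])
E
```

```text
[0.44769552 0.09115023 0.10045156] [-0.58116623 -0.94493599 -1.13145709] 2.1673318645693453e-05 1.15
```

View pics/p1.png

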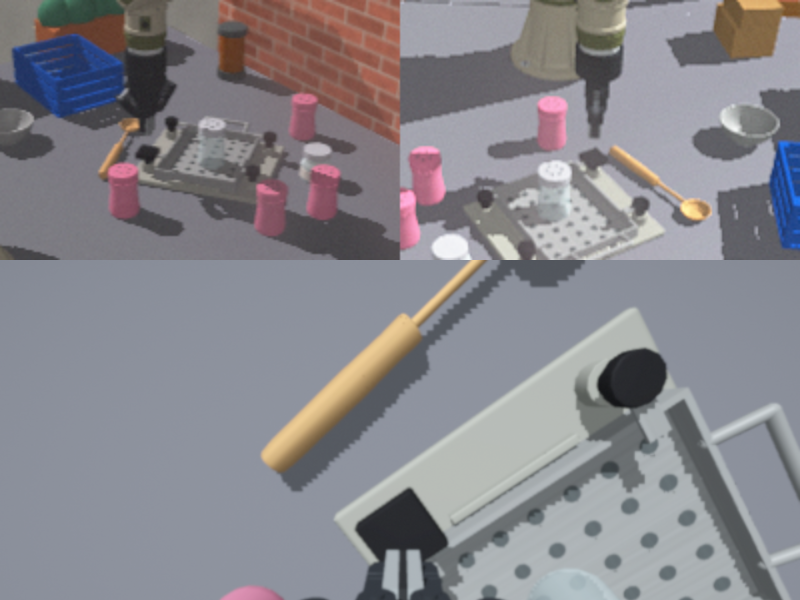

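The fingertips stand over the square knob; the handle-end knob is fully visible at about (632,378) in this composite. I'll descend to just above the head and re-measure the handle knob.

```bash
python3 - <<'E'
from h import *
c=env.read_camera("wrist")
m=(c["pixels"].max(2)<60).astype(np.uint8)
n,l,s,ce=cv2.connectedComponentsWithStats(m)
for i in range(1,n):
    if s[i,4]>200: print(s[i],ce[i].round(1),ray(c,ce[i],.054)[0].round(4))
print(proj(c,[[.45,.0915,.054],[.564,.171,.054]]))
st=env.get_state();print(st["tcp_pos"],st["clock"])
E
```

```text
[ 476   72   53   47 1871] [502.7  95.1] [0.5598 0.1719 0.054 ]
[ 284  183   72   80 2410] [319.7 215.2] [0.4492 0.0956 0.054 ]
[ 145  273  335  127 9828] [271.8 344.1] [ 0.4123 -0.0081  0.054 ]
[ 592  307   48   42 1153] [619.5 329.1] [0.6735 0.0061 0.054 ]
[  70  354   63   46 1459] [102.9 380.7] [ 0.277  -0.0421  0.054 ]
[[320.92311927 221.05307566]
 [509.44221437  96.66505659]]
[0.45181695 0.09140637 0.10563079] 1.35
```

{"method": "move_arm", "body": {
  "moves": [0, 0, -0.01, 0, 0, 0, 0, -0.02, 0, 0, 0, 0, -0.028, 0, 0, 0, 0, -0.028, 0, 0, 0, 0, -0.028, 0, 0]
}}

```text
clock: 1.77
tcp_pos: [0.4509, 0.0915, 0.0769]
orientation: [0.0, 0.707, 0.707, 0.0]
wrist_force: [0.2, 0.2, -0.4]
finger_gap: -0.0003
grip_force: 0.0
```

{"method": "move_arm", "body": {
  "moves": [0, 0, -0.005, 0, 0, 0, 0, -0.01, 0, 0, 0, 0, -0.012, 0, 0, 0, 0, -0.014, 0, 0, 0, 0, -0.016, 0, 0, 0, 0, -0.016, 0, 0, 0, 0, -0.016, 0, 0]
}}

```text
clock: 2.35
tcp_pos: [0.4505, 0.0915, 0.0602]
orientation: [0.0, 0.707, 0.707, -0.0]
wrist_force: [0.6, 0.7, 0.4]
finger_gap: -0.0001
grip_force: 0.0
```

{"method": "move_arm", "body": {
  "moves": [0, 0, -0.001, 0, 0, 0, 0, -0.002, 0, 0, 0, 0, -0.003, 0, 0, 0, 0, -0.004, 0, 0]
}}

```text
clock: 2.68
tcp_pos: [0.4507, 0.0915, 0.0564]
orientation: [0.0, 0.707, 0.707, 0.0]
wrist_force: [-0.4, -0.2, 4.2]
finger_gap: -0.0
grip_force: 1.9
```

{"method": "move_arm", "body": {
  "moves": [0, 0, -0.001, 0, 0, 0, 0, -0.002, 0, 0, 0, 0, -0.003, 0, 0, 0, 0, -0.004, 0, 0]
}}

```text
clock: 3.02
tcp_pos: [0.4507, 0.0915, 0.0523]
orientation: [0.0, 0.707, 0.707, 0.0]
wrist_force: [-0.4, -0.6, 3.5]
finger_gap: 0.0001
grip_force: 1.9
```

```bash
python3 - <<'E'
from h import *
cs=[env.read_camera(n)  for n in("side","scene")]
a=cs[0]["pixels"][170:250,260:380];b=cs[1]["pixels"][165:245,280:400]
cv2.imwrite("pics/p2.png",cv2.resize(np.hstack([a,b]),(800,267))[...,::-1])
print(env.get_state()["wrist_force"],env.get_state()["tcp_pos"])
E
```

```text
[ 1.23144727 -0.00706849  0.59382247] [0.45062552 0.0914953  0.05212118]
```

View pics/p2.png

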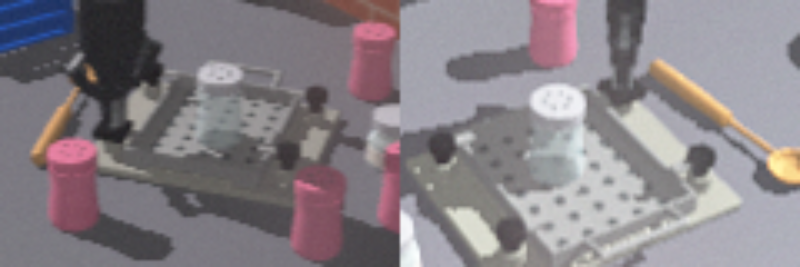

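The fingers are on the square knob, which is clearly lower than the others. Now find its hard stop gently.

{"method": "move_arm", "body": {
  "moves": [0, 0, -0.0005, 0, 0, 0, 0, -0.001, 0, 0]
}}

```text
clock: 3.28
tcp_pos: [0.4506, 0.0915, 0.0513]
orientation: [0.0, 0.707, 0.707, 0.0]
wrist_force: [-0.4, -0.1, 3.9]
finger_gap: 0.0002
grip_force: 1.9
```

{"method": "move_arm", "body": {
  "moves": [0, 0, -0.0005, 0, 0, 0, 0, -0.001, 0, 0]
}}

```text
clock: 3.45
tcp_pos: [0.4508, 0.0915, 0.0509]
orientation: [0.0, 0.707, 0.707, 0.0]
wrist_force: [-3.9, -0.7, 14.4]
finger_gap: -0.0001
grip_force: 7.4
```

Hard stop felt (14 N) at TCP z 0.051, so the 8 mm fingertip offset is right. Lift and go to the opposite knob.

{"method": "move_arm", "body": {
  "moves": [0, 0, 0.03, 0, 0, 0, 0, 0.07, 0, 0, 0, 0, 0.1, 0, 0, 0.02, -0.008, 0.1, 0, 0, 0.05, -0.02, 0.1, 0, 0, 0.085, -0.033, 0.1, 0, 0, 0.12, -0.047, 0.1, 0, 0, 0.155, -0.06, 0.1, 0, 0, 0.19, -0.074, 0.1, 0, 0, 0.22, -0.086, 0.1, 0, 0, 0.2345, -0.0915, 0.1, 0, 0, 0.2345, -0.0915, 0.1, 0, 0]
}}

```text
clock: 4.45
tcp_pos: [0.6877, -0.002, 0.1483]
orientation: [0.0, 0.708, 0.706, -0.0]
wrist_force: [-0.8, 0.7, 1.2]
finger_gap: -0.0005
grip_force: 0.0
```

{"method": "move_arm", "body": {
  "moves": [0, 0, -0.03, 0, 0, 0, 0, -0.06, 0, 0, 0, 0, -0.08, 0, 0, 0, 0, -0.08, 0, 0, 0, 0, -0.08, 0, 0]
}}

```text
clock: 4.87
tcp_pos: [0.6828, 0.0006, 0.0689]
orientation: [-0.002, 0.707, 0.707, -0.001]
wrist_force: [-0.2, -0.0, 0.3]
finger_gap: -0.0002
grip_force: 0.0
```

```bash
python3 - <<'E'
from h import *
cs=[env.read_camera(n)  for n in("side","scene","wrist")]
a=cs[0]["pixels"][160:240,280:400];b=cs[1]["pixels"][165:245,260:380]
im=np.vstack([cv2.resize(np.hstack([a,b]),(640,213)),cs[2]["pixels"][:380]])
cv2.imwrite("pics/p3.png",im[...,::-1])
s=env.get_state();print(s["wrist_force"],s["tcp_pos"])
E
```

```text
[ 0.94740098 -0.43688734 -0.30435402] [6.86054793e-01 9.73086390e-05 7.25336763e-02]
```

View pics/p3.png

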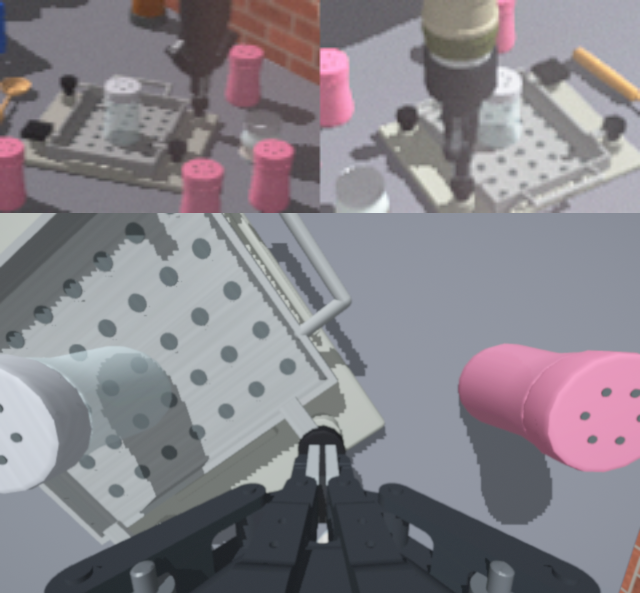

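The fingertips are right over the opposite knob head (321,440) and the square knob looks down. Press.

{"method": "move_arm", "body": {
  "moves": [0, 0, -0.004, 0, 0, 0, 0, -0.006, 0, 0, 0, 0, -0.008, 0, 0, 0, 0, -0.0095, 0, 0, 0, 0, -0.011, 0, 0, 0, 0, -0.0125, 0, 0, 0, 0, -0.014, 0, 0, 0, 0, -0.0155, 0, 0, 0, 0, -0.017, 0, 0, 0, 0, -0.018, 0, 0, 0, 0, -0.0185, 0, 0, 0, 0, -0.019, 0, 0]
}}

```text
clock: 6.02
tcp_pos: [0.6854, -0.0, 0.0514]
orientation: [0.0, 0.707, 0.707, 0.0]
wrist_force: [0.4, -0.7, 3.8]
finger_gap: 0.0002
grip_force: 1.9
```

{"method": "move_arm", "body": {
  "moves": [0, 0, 0.03, 0, 0, 0, 0, 0.07, 0, 0, 0, 0, 0.1, 0, 0, -0.01, 0.015, 0.1, 0, 0, -0.03, 0.042, 0.1, 0, 0, -0.05, 0.07, 0.1, 0, 0, -0.07, 0.098, 0.1, 0, 0, -0.09, 0.125, 0.1, 0, 0, -0.11, 0.153, 0.1, 0, 0, -0.1225, 0.171, 0.1, 0, 0, -0.1225, 0.171, 0.1, 0, 0, -0.1225, 0.171, 0.08, 0, 0]
}}

```text
clock: 7.02
tcp_pos: [0.5636, 0.1725, 0.1342]
orientation: [0.002, 0.706, 0.708, 0.002]
wrist_force: [1.7, -0.3, -0.2]
finger_gap: 0.0001
grip_force: 0.0
```

{"method": "move_arm", "body": {
  "moves": [0, 0, -0.03, 0, 0, 0, 0, -0.05, 0, 0, 0, 0, -0.06, 0, 0, 0, 0, -0.06, 0, 0, 0, 0, -0.06, 0, 0]
}}

```text
clock: 7.43
tcp_pos: [0.5623, 0.1705, 0.071]
orientation: [-0.0, 0.707, 0.707, -0.001]
wrist_force: [1.2, 0.1, -0.3]
finger_gap: -0.0001
grip_force: 0.0
```

```bash
python3 - <<'E'
from h import *
cs=[env.read_camera(n)  for n in("side","scene","wrist")]
a=cs[0]["pixels"][160:240,260:380];b=cs[1]["pixels"][165:245,290:410]
im=np.vstack([cv2.resize(np.hstack([a,b]),(640,213)),cs[2]["pixels"][:380]])
cv2.imwrite("pics/p4.png",im[...,::-1])
s=env.get_state();print(s["wrist_force"],s["tcp_pos"])
E
```

```text
[ 0.36605402 -0.35429662 -0.23364718] [0.56386688 0.17094954 0.07280588]
```

View pics/p4.png

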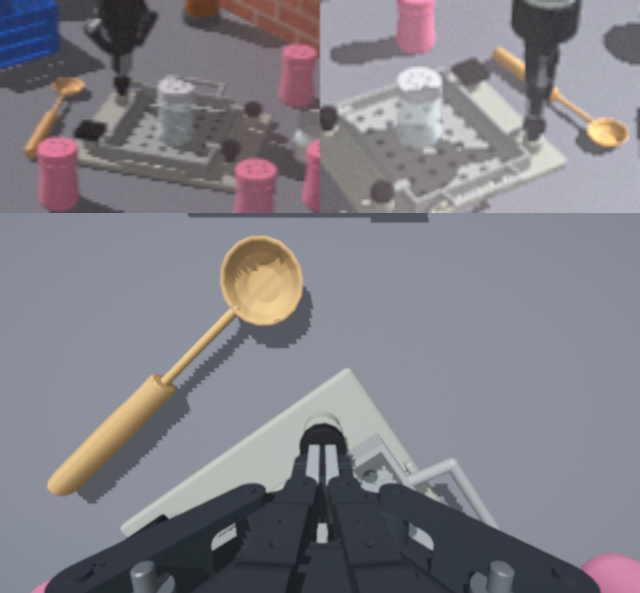

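Aligned over the handle-end knob (head visible at (323,435)), same picture as before. Press.

{"method": "move_arm", "body": {
  "moves": [0, 0, -0.004, 0, 0, 0, 0, -0.006, 0, 0, 0, 0, -0.008, 0, 0, 0, 0, -0.0095, 0, 0, 0, 0, -0.011, 0, 0, 0, 0, -0.0125, 0, 0, 0, 0, -0.014, 0, 0, 0, 0, -0.0155, 0, 0, 0, 0, -0.017, 0, 0, 0, 0, -0.018, 0, 0, 0, 0, -0.019, 0, 0, 0, 0, -0.0195, 0, 0]
}}

```text
clock: 8.58
tcp_pos: [0.5625, 0.171, 0.0517]
orientation: [0.0, 0.707, 0.707, 0.0]
wrist_force: [-1.7, 0.1, 4.1]
finger_gap: 0.0002
grip_force: 1.9
```

{"method": "move_arm", "body": {
  "moves": [0, 0, 0.03, 0, 0, 0, 0, 0.07, 0, 0, 0, 0, 0.1, 0, 0, 0, -0.02, 0.1, 0, 0, 0.001, -0.05, 0.1, 0, 0, 0.002, -0.085, 0.1, 0, 0, 0.004, -0.12, 0.1, 0, 0, 0.005, -0.155, 0.1, 0, 0, 0.006, -0.19, 0.1, 0, 0, 0.007, -0.225, 0.1, 0, 0, 0.0075, -0.251, 0.1, 0, 0, 0.0075, -0.251, 0.1, 0, 0]
}}

```text
clock: 9.58
tcp_pos: [0.5704, -0.0848, 0.1512]
orientation: [0.001, 0.709, 0.705, -0.0]
wrist_force: [0.9, -0.0, 0.5]
finger_gap: 0.0005
grip_force: 0.0
```

{"method": "move_arm", "body": {
  "moves": [0, 0, -0.03, 0, 0, 0, 0, -0.06, 0, 0, 0, 0, -0.08, 0, 0, 0, 0, -0.08, 0, 0, 0, 0, -0.08, 0, 0]
}}

```text
clock: 10.0
tcp_pos: [0.5688, -0.0793, 0.0706]
orientation: [-0.002, 0.707, 0.707, -0.001]
wrist_force: [-0.2, 0.4, 0.8]
finger_gap: 0.0001
grip_force: 0.0
```

```bash
python3 - <<'E'
from h import *
cs=[env.read_camera(n)  for n in("side","scene","wrist")]
a=cs[0]["pixels"][160:240,280:400];b=cs[1]["pixels"][165:245,240:360]
im=np.vstack([cv2.resize(np.hstack([a,b]),(640,213)),cs[2]["pixels"][:380]])
cv2.imwrite("pics/p5.png",im[...,::-1])
s=env.get_state();print(s["wrist_force"],s["tcp_pos"])
E
```

```text
[-0.0408879  -1.39147293  0.13299791] [ 0.57140388 -0.08006377  0.07350277]
```

View pics/p5.png

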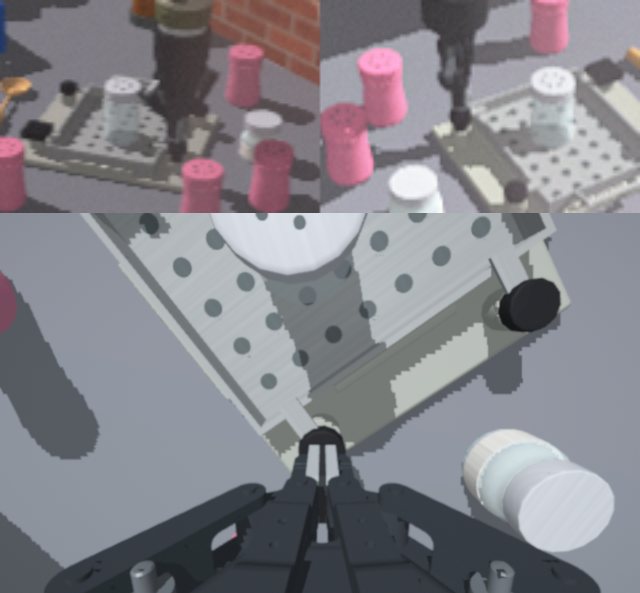

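Aligned over the last knob (321,440); the jar is clear to the right. Press.

{"method": "move_arm", "body": {
  "moves": [0, 0, -0.004, 0, 0, 0, 0, -0.006, 0, 0, 0, 0, -0.008, 0, 0, 0, 0, -0.0095, 0, 0, 0, 0, -0.011, 0, 0, 0, 0, -0.0125, 0, 0, 0, 0, -0.014, 0, 0, 0, 0, -0.0155, 0, 0, 0, 0, -0.017, 0, 0, 0, 0, -0.018, 0, 0, 0, 0, -0.019, 0, 0, 0, 0, -0.0198, 0, 0]
}}

```text
clock: 11.15
tcp_pos: [0.5702, -0.08, 0.052]
orientation: [0.0, 0.707, 0.707, 0.0]
wrist_force: [0.0, 0.1, 3.6]
finger_gap: -0.0003
grip_force: 1.9
```

{"method": "move_arm", "body": {
  "moves": [0, 0, 0, 0, 0, 0, 0, 0, 0, 0, 0, 0, 0.02, 0, 0, 0, 0, 0.05, 0, 0, 0, 0, 0.09, 0, 0, 0, 0, 0.13, 0, 0, 0, -0.02, 0.17, 0, 0, 0, -0.04, 0.2, 0, 0, 0, -0.04, 0.2, 0, 0, 0, -0.04, 0.2, 0, 0, 0, -0.04, 0.2, 0, 0]
}}

```text
clock: 12.07
tcp_pos: [0.5696, -0.12, 0.2511]
orientation: [-0.001, 0.707, 0.707, -0.0]
wrist_force: [-0.6, 0.4, -1.1]
finger_gap: -0.0001
grip_force: 0.0
```

```bash
python3 - <<'E'
from h import *
cs=[env.read_camera(n)  for n in("side","scene","wrist")]
a=cs[0]["pixels"][160:240,270:390];b=cs[1]["pixels"][165:245,270:390]
im=np.vstack([cv2.resize(np.hstack([a,b]),(640,213)),cs[2]["pixels"][:380]])
cv2.imwrite("pics/p6.png",im[...,::-1])
s=env.get_state();print(s["wrist_force"],s["tcp_pos"])
E
```

```text
[ 0.11497175 -0.15839714 -0.43627321] [ 0.56902505 -0.11920233  0.24995238]
```

View pics/p6.png

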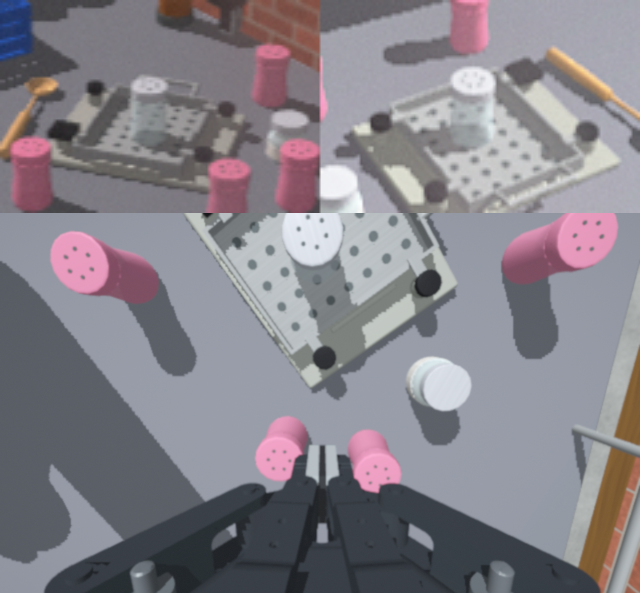

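All four knobs are down with their heads close to the bosses. The shaker is upright, the jar is in place and the gripper is clear. Handing in.

```bash
python3 -c "
from workcell import env
print(env.hand_in())"
```

```text
the job is handed in; nothing more can be done
None
```

I pressed all four knobs down in the required order (square, opposite, handle-end, last) and handed the job in; it returned no verdict, but force readings and the last picture show all four knobs down to about 11–12 mm (14 N peak reading), with the topper, upright shaker and jar looking undisturbed.

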